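Lay the model section on its back in the gluing jig

ROBOT

A 6-joint arm with a two-finger parallel gripper is mounted at the origin on the work surface. World frame = base frame: x ahead of the robot, y to its left, z up, the work surface at z = 0. Lengths are in mm, angles in rad, forces in N, time in s.
With the tool pointing down it reaches from about 275 to 825 mm from the base axis. Payload 5.2 kg.
Tool frame: the origin (TCP) lies at the very end of the fingers, on their centre line; the grasp point (between the pads) lies 19 mm behind it; z points along the fingers, y is the direction in which the jaws open and shut (so a half turn about z gives the same grasp; the last joint's range is limited). The gripper opens to 93 mm and grips with 3 to 60 N. Pads are 15 mm wide; open, the fingers measure 128 mm over their backs; the gripper's body (75 mm by 188 mm) begins 65 mm behind the grasp point.
Start: joints at [-1.493, 0.259, 1.535, -0, 1.348, -0.203], TCP at [152.439, -528.457, 218.653] pointing down, gripper open.
Joint ranges: [-3.14, 3.14], [-0.91, 2.08], [0.19, 2.58], [-1.22, 4.36], [0.22, 2.71], [-3.12, 3.12]. Speed limits (rad/s): [2.57, 2.57, 3.14, 3.14, 3.14, 3.14].

INTERFACE

Orientations are given as [roll, pitch, yaw] about the fixed x, y, z axes, in that order (R = Rz(yaw) Ry(pitch) Rx(roll)).
In Python, from bench import robot gives the robot as it stands. The module is installed in compiled form; this text tells all that it offers. Calls block until the motion is done:
- robot.move_ptp(position, orientation): joint-space move of the TCP to a pose.
- robot.move_linear(position, ori=None, speed=150, f_stop=None): straight line of the TCP; ori=None keeps the orientation; speed is the mean speed in mm/s. With f_stop (N) it stops when the force on the tool has changed by that much, and returns True; else False.
- robot.move_j(angles): joint-space move.
- robot.move_gripper(opening): opening from 0.0 (shut) to 1.0 (fully open); the grip force is fixed at half the most; returns when the fingers have stopped.
- robot.sleep(seconds).
- robot.inverse_kinematics(position, orientation): joint angles nearest the present ones, or None.
- robot.get_image(name): name is "scene" or "side" or "wrist"; returns a dict with "img" (480x640x3 uint8, blue, green, red), "fovy" (degrees; the focal length in pixels is half the picture's height over the tangent of half this angle, whatever the lens; pixels are square), "cx", "cy" (the principal point, pixels), "eye" and "orientation" of the camera in the world. Camera axes: x right, y down, z forward; pixel columns grow to the right and rows downward; lengths in mm; the calibration is good to about 2 mm. A picture is of the moment at which its call begins. There is no depth.
A pose or a line that the arm cannot do raises robot.MotionError and nothing moves.
- robot.hand_in(): hands the job in, once; it reports no verdict.
Readings, each from a call of its own:
- robot.current_t(): time.
- robot.current_qpos(): joint angles.
- robot.current_joint_vel(): joint speeds.
- robot.current_joint_efforts(): joint torques, N m.
- robot.current_tcp_pos(): TCP position.
- robot.current_eef_rot(): TCP orientation.
- robot.current_contact_force(): force on the tool from outside, world axes, zero at the start.
- robot.current_ft_torque(): the same for the moment, N m.
- robot.current_gripper_width(): opening from 0.0 (shut) to 1.0 (fully open).
Only numpy, scipy, OpenCV 4.12 (cv2) and the standard library are available. Lean on these libraries where they do the work, as an engineer would, in place of code of your own. Each camera call takes 0.05 s, during which the arm holds its last target.

TASK

Tip the standing open-fronted wooden model section over onto its back in the gluing jig, so that it lies flat between the two rails with its open front facing up, then push it along the jig until its top end is flush against the stop block. Only push it with the fingers: do not pick it up, and leave the things around the jig where they are.

Things in the scene. Friction and masses are not known exactly. Their poses are not given: they have to be found in the camera images.
- section: Loose light-wood model tower section like a small bookcase, 90 mm wide (its y), 65 mm deep (x), 190 mm high (z), 0.2 to 0.4 kg. Origin: centre of its underside. x points from the open front to the closed back, z to its top. All faces but the front are closed boards. It starts upright on the jig's bed near the open end, back towards the stop (x along the jig's x), near the centre line.
- strip (a point): Middle of the closed strip across the top of the section's open front (x -32.5, y 0, z 174 mm of the section; the strip spans z 158 to 190 mm). Pushed here towards the stop, the section tips over its bottom back edge and topples by itself beyond about 0.33 rad of lean (top pushed some 65 mm).
- heel (a point): Middle of the section's bottom back edge (x 32.5, y 0, z 0 mm of the section), about which it tips; stays on the bed. Once toppled the section is 65 mm thick and 190 mm long, its z along the jig's x, its x straight down, its top end some 15 to 75 mm short of the stop; it slides with 1 to 5 N on its underside board.
- head_left (a point): Top back corner of the section at its +y side (x 32.5, y 45, z 190 mm of the section); when home it is at the stop's face.
- head_right (a point): Top back corner of the section at its -y side (x 32.5, y -45, z 190 mm of the section).
- jig: Gluing jig fixed to the bench: plywood base 360 mm long (x) by 156 mm wide (y), origin at the centre of its underside, x along the rails from the open end (x -180 mm) towards the stop block. Cork bed 12 mm above the bench. Two rails, inner faces at y +58 and -58 mm, tops 27 mm above the bench. The stop block stands across the far end, face at x 150 mm, top 55 mm above the bench.
- stop (a point): Middle of the stop block's inner face (jig x 150, y 0 mm), 34 mm above the bench.
- glue: Bystander: white glue bottle, 56 mm diameter, 140 mm high, standing beside the jig. Origin at the centre of its underside.
- offcut: Bystander: wooden offcut 60 x 40 x 30 mm lying beside the jig. Origin at the centre of its underside.
- tape: Bystander: roll of paper tape lying flat beside the jig, 70 mm across, 25 mm high. Origin at the centre of its underside.
Things that resemble listed ones, but are neither listed nor needed, are in the scene too. What is meant by the section is not orange or red, and is the larger of those in its own colour.

How it is judged (in metres and radians):
On the way, in this order (a step that is already met when the one before it is completed fails the run):
1. the section lies flat on its back between the rails (angle between section's own x axis and vertical above 3.07 rad and height (world z) of heel below 0.018 m), for 0.2 s.
2. its top end is flush against the stop block (x of each of head_left, head_right in the frame of jig above 0.145 m), for 0.2 s.
At the end, for the whole second after the job is handed in: The section lies on its back on the jig's bed, open front up (within 0.07 rad of flat, bottom back edge less than 6 mm above the bed), both top back corners within 5 mm of the stop block's face, at rest (all of step 1 and all of step 2 and linear speed of section below 0.01 m/s); the robot touches nothing.
It fails at once if the section was lifted (its bottom back edge more than 25 mm above the bed) (height (world z) of heel above 0.037 m).
It fails at once if the glue bottle was knocked away (moved more than 20 mm) (distance of glue from where it was at the start of the episode above 0.02 m).
It fails at once if the offcut was knocked away (moved more than 20 mm) (distance of offcut from where it was at the start of the episode above 0.02 m).
It fails at once if the tape roll was knocked away (moved more than 20 mm) (distance of tape from where it was at the start of the episode above 0.02 m).
It also fails if it takes over 48 s, if anything falls off the work surface, if the arm or the gripper's body presses on something with over 40 N, if the wrist force passes 120 N, or if a joint passes its speed limit or range.

## Working session

There is one attempt and no reset: what is moved stays moved. The work goes in short steps, each a Python script; the robot and the scene stay as the last script left them, time stands still between calls to the robot, and variables do not carry over. Pictures are saved under pics/ and viewed, and the job is handed in when it is done.

```bash
mkdir -p pics; cat > h.py <<'E'
import numpy as np, cv2, json
from bench import robot
from scipy.spatial.transform import Rotation as R
def snap(cam,name):
    d=robot.get_image(cam); cv2.imwrite(f'pics/{name}.png',d['img'])
    m={k:(np.asarray(v).tolist()) for k,v in d.items() if k!='img'}
    json.dump(m,open(f'pics/{name}.json','w')); return d,m
def camR(o):
    o=np.array(o,float)
    return o if o.shape==(3,3) else R.from_euler('xyz',o).as_matrix()
def ray(name,u,v):
    m=json.load(open(f'pics/{name}.json')); f=240/np.tan(np.radians(m['fovy'])/2)
    d=camR(m['orientation'])@np.array([(u-m['cx'])/f,(v-m['cy'])/f,1]); return np.array(m['eye']),d
def onz(name,u,v,z):
    e,d=ray(name,u,v); return e+d*(z-e[2])/d[2]
def proj(name,p):
    m=json.load(open(f'pics/{name}.json')); f=240/np.tan(np.radians(m['fovy'])/2)
    c=camR(m['orientation']).T@(np.array(p)-np.array(m['eye'])); return c[:2]/c[2]*f+[m['cx'],m['cy']]
E
python3 - <<'E'
from h import *
for c in['scene','side','wrist']:
    d,m=snap(c,c+'0'); print(c,m)
E
```

```text
scene {'fovy': 57.935619266358366, 'cx': 319.1886074673137, 'cy': 243.34357375576056, 'eye': [1061.2371345717825, 92.529080998232, 713.891457201399], 'orientation': [-2.488186726428598, -0.002660361410209866, 1.8602387102671323]}
side {'fovy': 43.92972334812218, 'cx': 316.26849922554953, 'cy': 244.07404603904266, 'eye': [377.27828813661546, 606.7221953858134, 932.7660836349422], 'orientation': [-2.405858624518644, 0.00598324706752984, -2.794563071645502]}
wrist {'fovy': 66.55555554833796, 'cx': 316.7726252856695, 'cy': 237.81428203798947, 'eye': [227.44657969492596, -506.61042585173476, 384.7719137371795], 'orientation': [2.8572000086039657, 0.00148579151652517, -1.290606776997166]}
```

View pics/scene0.png

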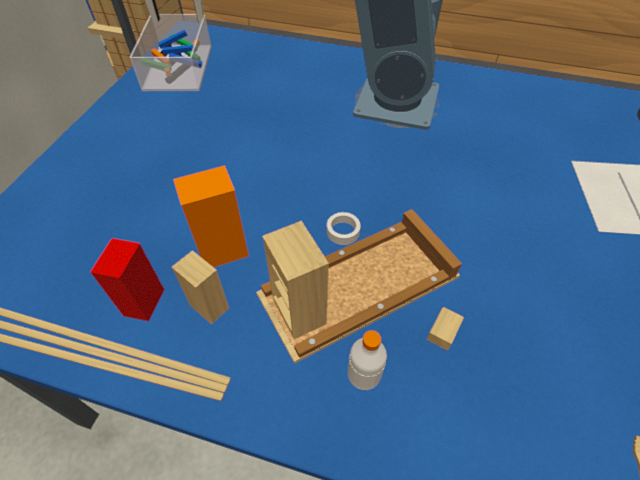

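View pics/side0.png

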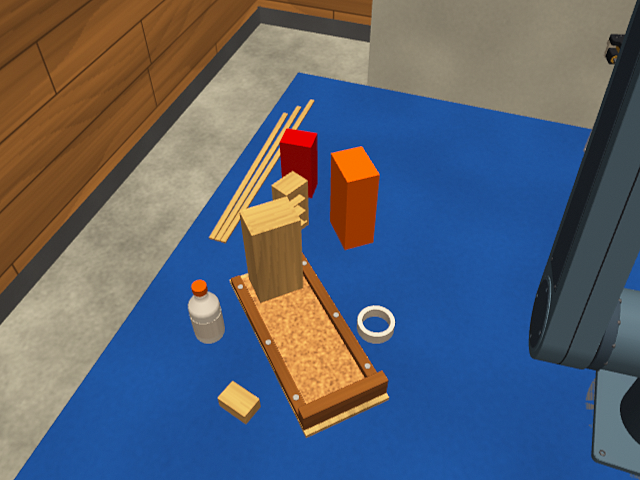

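View pics/wrist0.png

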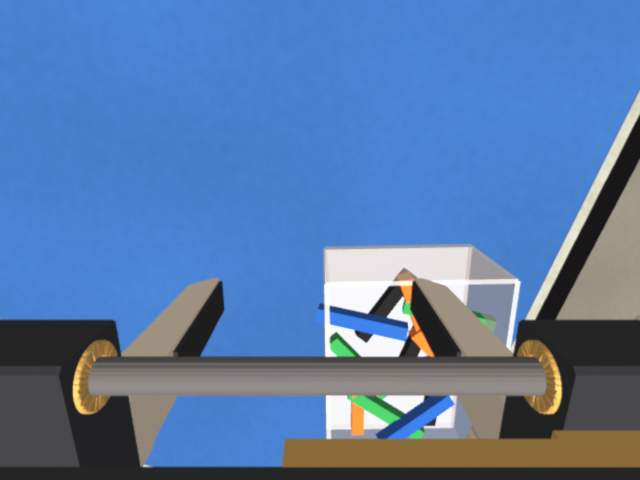

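Candidates in the scene view are the wood section on the jig (297,280), a smaller wood one (200,290), an orange one (212,215) and a red one (130,280). I choose the larger wood one, standing on the jig, and will check it in an enlarged crop.

```bash
python3 - <<'E'
import cv2
a=cv2.imread('pics/scene0.png')[200:360,160:470]; cv2.imwrite('pics/c1.png',cv2.resize(a,(775,400),interpolation=cv2.INTER_CUBIC))
a=cv2.imread('pics/side0.png')[160:440,200:420]; cv2.imwrite('pics/c2.png',cv2.resize(a,None,fx=2.1,fy=2.1,interpolation=cv2.INTER_CUBIC))
E
```

```text
(no output)
```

View pics/c1.png

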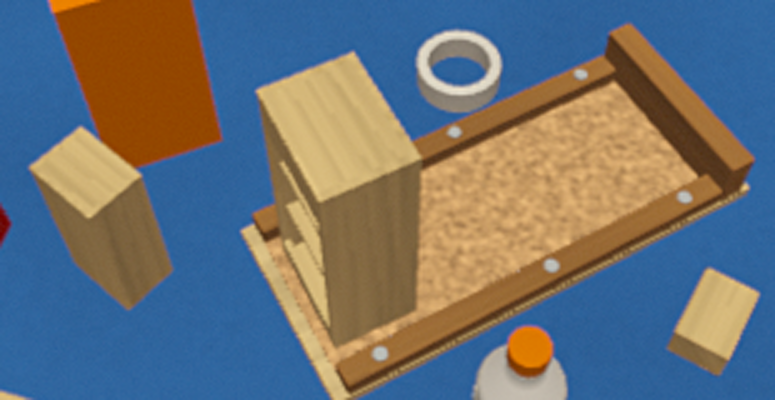

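View pics/c2.png

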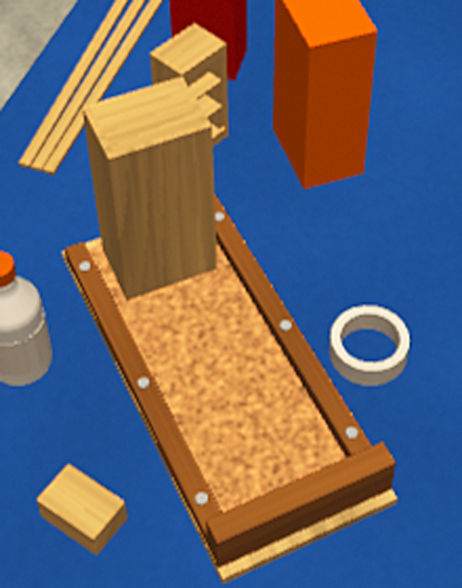

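```bash
python3 - <<'E'
from h import *
S=lambda x,y,z:onz('scene0',160+x/2.5,200+y/2.5,z)
D=lambda x,y,z:onz('side0',200+x/2.1,160+y/2.1,z)
np.set_printoptions(precision=1,suppress=True)
print('top scene',*[S(*p,202) for p in[(258,92),(352,53),(420,160),(322,200)]])
print('top side',*[D(*p,202) for p in[(84,113),(107,160),(216,125)]])
print('heel side z12',D(126,299,12),D(216,268,12))
print('heel scene',S(333,343,12),S(415,310,12))
print('stop top scene',*[S(*p,55) for p in[(629,24),(608,42),(755,160),(738,175)]])
print('stop top side',*[D(*p,55) for p in[(394,462),(385,444),(207,524),(220,546)]])
print('screws scene',*[S(*p,27) for p in[(454,132),(581,74),(380,354),(552,266),(685,197)]])
print('screws side',*[D(*p,27) for p in[(219,216),(286,325),(352,433),(84,266),(143,382),(201,498)]])
print('base end scene',S(243,230,10))
print('bystanders: glue cap',S(530,340,140),'glue side',onz('side0',200,286,140),'offcut',S(722,300,30),D(80,495,30),'tape',S(459,60,25),D(370,338,25))
print('others: small',S(88,160,140),'orange',onz('scene0',205,180,190))
E
```

```text
top scene [ 697.6 -102.2  202. ] [652.1 -57.6 202. ] [717.4   4.7 202. ] [759.2 -40.3 202. ]
top side [755.5 -36.2 202. ] [715.7   6.  202. ] [647.5 -59.8 202. ]
heel side z12 [716.4   2.8  12. ] [651.6 -58.3  12. ]
heel scene [756.9 -43.6  12. ] [716.    4.3  12. ]
stop top scene [440.2 105.8  55. ] [464.4  92.8  55. ] [547.5 216.8  55. ] [564.6 206.1  55. ]
stop top side [439.  105.9  55. ] [449.9  92.9  55. ] [558.3 204.3  55. ] [542.8 217.6  55. ]
screws scene [566.5  -7.   27. ] [479.7  77.6  27. ] [761.9  -7.5  27. ] [661.6  90.9  27. ] [575.1 174.8  27. ]
screws side [ 666.6 -107.    27. ] [566.4  -8.7  27. ] [480.6  75.7  27. ] [762.3  -9.   27. ] [662.2  88.2  27. ] [576.5 172.4  27. ]
base end scene [ 688.3 -138.3   10. ]
bystanders: glue cap [778.2  88.8 140. ] glue side [778.6  89.3 140. ] offcut [655.7 210.5  30. ] [667.1 203.7  30. ] tape [492.3 -22.2  25. ] [493.  -21.7  25. ]
others: small [ 737.  -210.3  140. ] orange [ 601.7 -246.8  190. ]
```

```bash
cat >> h.py <<'E'
np.set_printoptions(precision=2,suppress=True)
YJ=np.radians(134.8); u=np.array([np.cos(YJ),np.sin(YJ),0]); v=np.array([-u[1],u[0],0]); J0=np.array([616,39,0.])
SEC=np.array([706.6,-48.9,0.])
E
python3 - <<'E'
from h import *
print(robot.current_t(),robot.current_eef_rot(),robot.current_gripper_width())
print('sec in jig',(SEC-J0)@u,(SEC-J0)@v)
for yaw in(YJ,YJ-np.pi):
  for p in(SEC-75*u+[0,0,330],SEC-75*u+[0,0,194],SEC+35*u+[0,0,194],SEC+[0,0,36],SEC+90*u+[0,0,36]):
    print(yaw,p,robot.inverse_kinematics(p,[np.pi,0,yaw]))
E
```

```text
0.15 [-3.14 -0.    0.28] 0.9997109965833476
sec in jig -126.21112716426188 -2.3497616744088203
2.3527038316883564 [ 759.45 -102.12  330.  ] [-0.28  0.67  0.63  0.    1.84 -1.06]
2.3527038316883564 [ 759.45 -102.12  194.  ] [-0.28  0.68  0.93  0.    1.53 -1.06]
2.3527038316883564 [681.94 -24.07 194.  ] [-0.2   0.51  1.22  0.    1.41 -0.98]
2.3527038316883564 [706.6 -48.9  36. ] [-0.23  0.68  1.32  0.    1.14 -1.01]
2.3527038316883564 [643.18  14.96  36.  ] [-0.15  0.58  1.51  0.    1.05 -0.93]
-0.7888888219014367 [ 759.45 -102.12  330.  ] [-0.28  0.67  0.63 -0.    1.84  2.08]
-0.7888888219014367 [ 759.45 -102.12  194.  ] [-0.28  0.68  0.93 -0.    1.53  2.08]
-0.7888888219014367 [681.94 -24.07 194.  ] [-0.2   0.51  1.22 -0.    1.41  2.16]
-0.7888888219014367 [706.6 -48.9  36. ] [-0.23  0.68  1.32 -0.    1.14  2.13]
-0.7888888219014367 [643.18  14.96  36.  ] [-0.15  0.58  1.51 -0.    1.05  2.21]
```

```bash
python3 - <<'E'
from h import *
O=[np.pi,0,YJ]
robot.move_gripper(0.0)
robot.move_linear([152.4,-528.5,330],speed=200)
robot.move_ptp(SEC-80*u+[0,0,330],O)
robot.move_linear(SEC-80*u+[0,0,195],speed=150)
print(robot.current_t(),robot.current_gripper_width(),robot.current_tcp_pos(),robot.current_contact_force())
snap('scene','scene1');snap('side','side1')
a=np.hstack([cv2.imread('pics/scene1.png')[120:400,140:460],cv2.imread('pics/side1.png')[120:400,140:460]])
cv2.imwrite('pics/m1.png',cv2.resize(a,None,fx=1.25,fy=1.25))
E
```

```text
5.9833 0.005452531457574209 [ 763.58 -105.98  196.5 ] [ 0.75  1.4  -0.03]
```

View pics/m1.png

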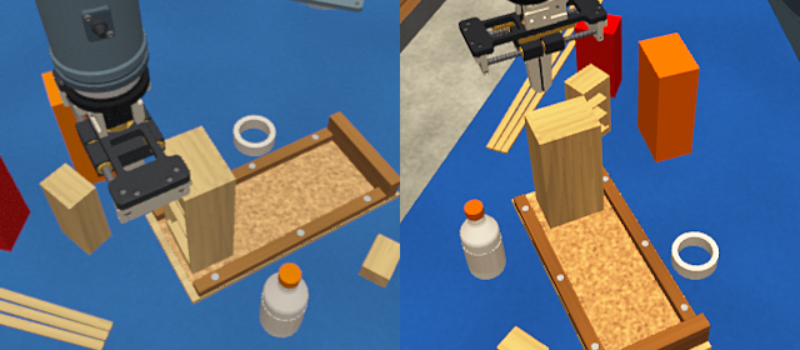

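The shut fingers (side view, about (545,90)) stand in front of the strip, clear of everything. Next I push.

```bash
python3 - <<'E'
from h import *
for d in(-45,-20,0,12):
    robot.move_linear(SEC+d*u+[0,0,195],speed=60)
    print(d,robot.current_t(),robot.current_tcp_pos(),robot.current_contact_force())
snap('scene','scene2');snap('side','side2')
a=np.hstack([cv2.imread('pics/scene2.png')[120:400,140:460],cv2.imread('pics/side2.png')[120:400,140:460]])
cv2.imwrite('pics/m2.png',cv2.resize(a,None,fx=1.25,fy=1.25))
E
```

```text
-45 6.8167 [738.44 -80.91 195.24] [0.36 0.86 0.3 ]
-20 7.3833 [720.63 -62.84 195.22] [ 0.13  0.49 -0.91]
0 7.8667 [706.42 -48.53 195.21] [-0.27  0.06  0.92]
12 8.2167 [697.94 -39.99 195.14] [0.34 0.19 0.25]
```

View pics/m2.png

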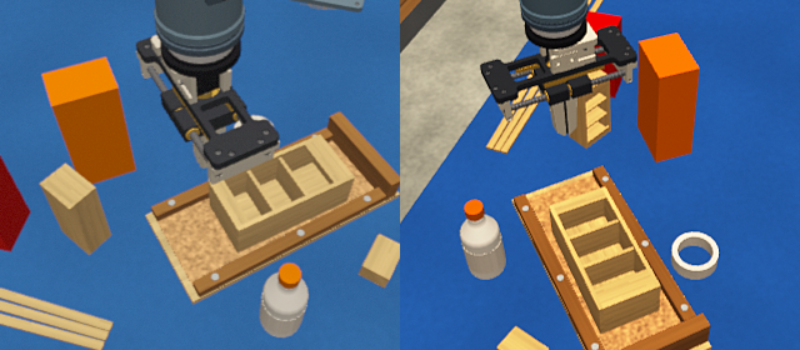

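It has toppled: open front up, between the rails, top end still short of the stop. I'll measure its pose.

```bash
python3 - <<'E'
import cv2
a=cv2.imread('pics/side2.png')[240:430,210:410]; cv2.imwrite('pics/c3.png',cv2.resize(a,None,fx=3,fy=3,interpolation=cv2.INTER_CUBIC))
E
```

```text
(no output)
```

View pics/c3.png

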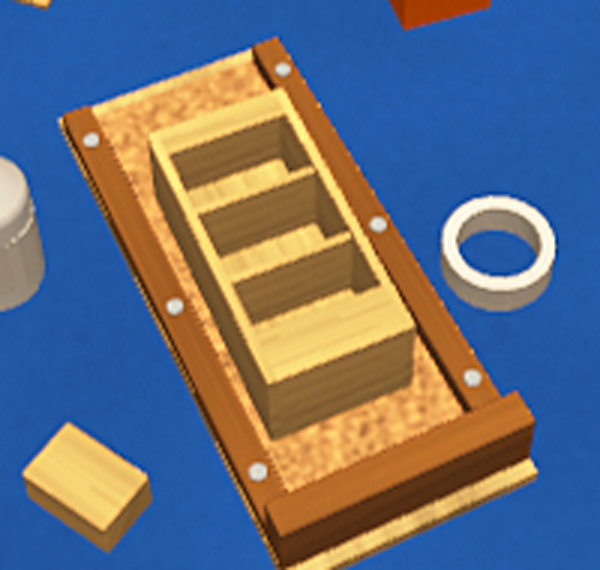

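```bash
python3 - <<'E'
from h import *
D=lambda x,y,z:onz('side2',210+x/3,240+y/3,z)
P=[D(*p,77) for p in[(151,137),(284,91),(414,328),(270,382)]]
for p in P: print(p,(p-J0)@u,(p-J0)@v)
for p in [(275,440),(411,385)]:
  q=D(*p,12); print('head',(q-J0)@u,(q-J0)@v)
for p in [(275,492),(533,402)]: # stop outer/inner
  q=D(*p,55); print('stop',q,(q-J0)@u,(q-J0)@v)
q=D(268,498,55);print((q-J0)@u); q=D(512,395,55);print((q-J0)@u)
d=P[2]-P[1];print('yaw',np.degrees(np.arctan2(d[1],d[0])));d=P[3]-P[0];print(np.degrees(np.arctan2(d[1],d[0])))
a=D(91,140,27);b=D(258,471,27);d=b-a;print('jig yaw',np.degrees(np.arctan2(d[1],d[0])))
a=D(283,69,27);b=D(473,378,27);d=b-a;print('jig yaw',np.degrees(np.arctan2(d[1],d[0])))
c=[(D(*p,27)-J0)@v for p in[(91,140),(258,471),(283,69),(473,378)]];print(c)
E
```

```text
[706.97  10.45  77.  ] -84.35996135934516 -44.43588259856959
[643.51 -50.69  77.  ] -83.02417565091146 43.68345217894455
[514.89  85.32  77.  ] 104.1141200858367 39.10143645456961
[578.24 144.28  77.  ] 101.31076138038924 -47.38946303322389
head 101.305093081478 -46.12639063435746
head 102.47164020147751 40.41439544649162
stop [557.07 193.77  55.  ] 151.34824842843898 -67.24127081252001
stop [441.86  95.11  55.  ] 162.52193582351293 84.02948225582544
152.934464001707
153.75987844394086
yaw 133.3974131142574
133.88863703158287
jig yaw 135.6771671185799
jig yaw 135.58620478161527
[np.float64(-69.40690744393095), np.float64(-65.4384016156562), np.float64(66.88393862608973), np.float64(70.45247139072235)]
```

```bash
python3 - <<'E'
from h import *
Y=np.radians(135.6); U=np.array([np.cos(Y),np.sin(Y),0]); V=np.array([-U[1],U[0],0]); O=[np.pi,0,Y]
tail=np.array([675.2,-20.1,0])-0.5*V
p=lambda d,z: tail+d*U+[0,0,z]
robot.move_linear(p(-42,195),ori=O,speed=150)
print(robot.move_linear(p(-42,36),speed=150,f_stop=8),robot.current_tcp_pos())
print(robot.move_linear(p(-12,36),speed=80,f_stop=8),robot.current_tcp_pos())
r=robot.move_linear(p(55,36),speed=40,f_stop=18)
print(r,(robot.current_tcp_pos()-tail)@U,robot.current_contact_force(),robot.current_t())
snap('scene','scene3');snap('side','side3')
a=np.hstack([cv2.imread('pics/scene3.png')[120:400,180:500],cv2.imread('pics/side3.png')[160:440,140:460]])
cv2.imwrite('pics/m3.png',cv2.resize(a,None,fx=1.25,fy=1.25))
E
```

```text
False [706.43 -49.31  37.27]
False [684.3  -27.94  36.57]
True 34.06876293983048 [ 0.87 -0.78  1.78] 11.475
```

View pics/m3.png

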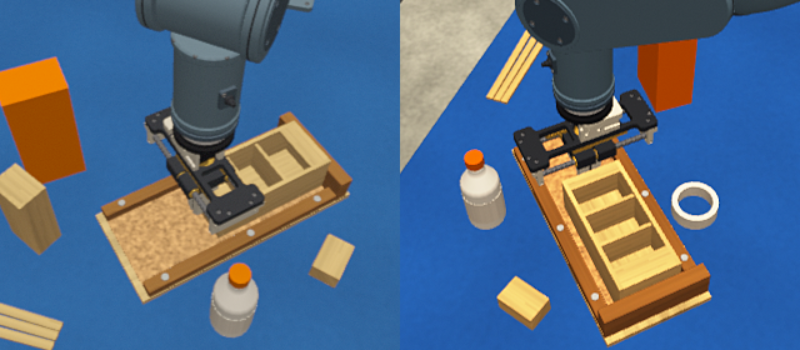

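```bash
python3 - <<'E'
from h import *
Y=np.radians(135.6); U=np.array([np.cos(Y),np.sin(Y),0]); V=np.array([-U[1],U[0],0])
tail=np.array([675.2,-20.1,0])-0.5*V
p=lambda d,z: tail+d*U+[0,0,z]
for i in range(2):
    r=robot.move_linear(p(55,36),speed=25,f_stop=20)
    print(r,(robot.current_tcp_pos()-tail)@U,robot.current_contact_force(),robot.current_t())
snap('scene','scene4');snap('side','side4')
a=cv2.resize(cv2.imread('pics/side4.png')[290:440,240:410],None,fx=2.6,fy=2.6,interpolation=cv2.INTER_CUBIC)
b=cv2.resize(cv2.imread('pics/scene4.png')[200:350,330:470],None,fx=2.6,fy=2.6,interpolation=cv2.INTER_CUBIC)
cv2.imwrite('pics/m4.png',np.hstack([b,a])[:, :800])
E
```

```text
True 33.629098118506626 [ 1.05 -1.37  1.5 ] 12.0083
True 33.1634152342505 [ 2.31 -1.05  0.81] 12.45
```

View pics/m4.png

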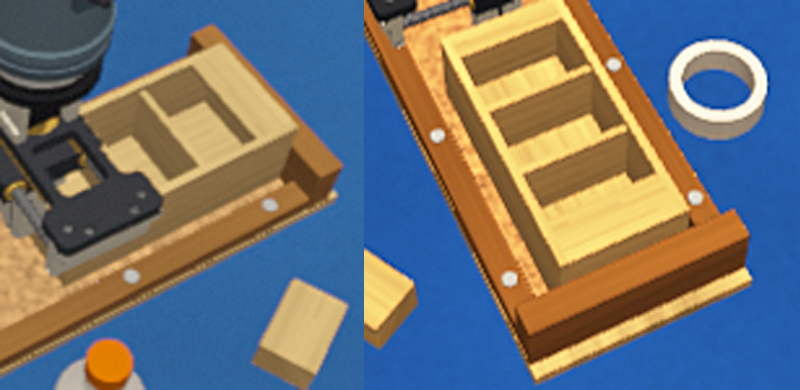

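```bash
python3 - <<'E'
from h import *
for c,(x0,y0,x1,y1) in {'side4':(280,340,400,430),'scene4':(400,200,470,290)}.items():
    a=cv2.imread(f'pics/{c}.png')[y0:y1,x0:x1]
    cv2.imwrite(f'pics/{c}z.png',cv2.resize(a,None,fx=6,fy=6,interpolation=cv2.INTER_CUBIC))
E
```

```text
(no output)
```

View pics/side4z.png

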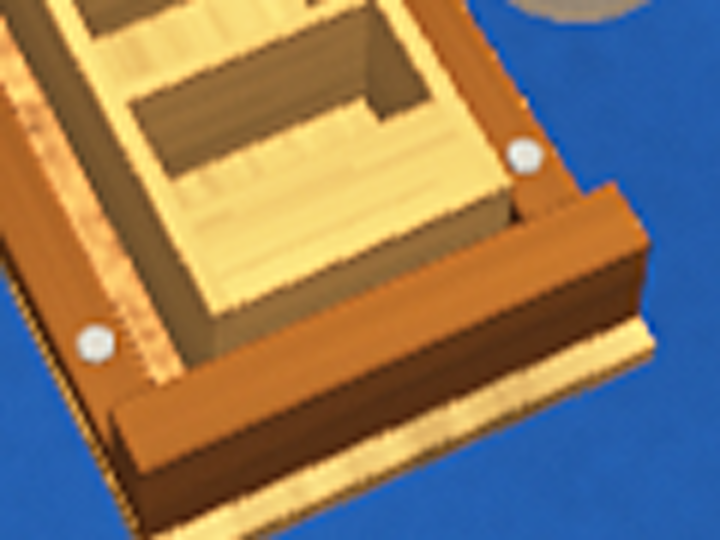

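View pics/scene4z.png

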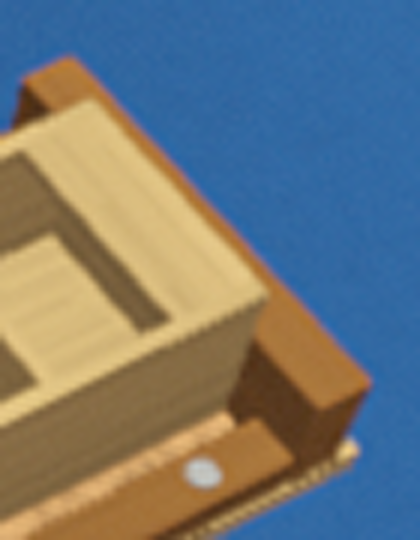

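```bash
python3 - <<'E'
from h import *
Y=np.radians(135.6); U=np.array([np.cos(Y),np.sin(Y),0]); V=np.array([-U[1],U[0],0])
D=lambda x,y,z:onz('side4',280+x/6,340+y/6,z)
S=lambda x,y,z:onz('scene4',400+x/6,200+y/6,z)
J=lambda q:((q-J0)@U,(q-J0)@V)
print('sec side',J(D(212,315,77)),J(D(513,190,77)),'scene',J(S(97,98,77)),J(S(267,295,77)))
print('stop inner side',J(D(112,408,55)),J(D(612,184,55)),'outer',J(D(145,473,55)),J(D(650,243,55)))
print('stop outer scene',J(S(73,57,55)),J(S(372,382,55)),'inner',J(S(22,80,55)),J(S(320,410,55)))
a,b=D(212,315,77),D(513,190,77);d=b-a;print(np.degrees(np.arctan2(d[1],d[0]))%360-90)
a,b=D(112,408,55),D(612,184,55);d=b-a;print(np.degrees(np.arctan2(d[1],d[0]))%360-90)
E
```

```text
sec side (np.float64(152.37040346190545), np.float64(-45.853716049261116)) (np.float64(154.39714732211124), np.float64(43.53662929331903)) scene (np.float64(154.49663403139428), np.float64(42.52925917256426)) (np.float64(151.91625245817525), np.float64(-46.94992607312548))
stop inner side (np.float64(154.58536472560152), np.float64(-76.54483528982162)) (np.float64(154.13484646694928), np.float64(76.4302002698943)) outer (np.float64(175.08699739864844), np.float64(-76.41480353252717)) (np.float64(174.59430080014585), np.float64(76.63609090577826))
stop outer scene (np.float64(173.51114131418578), np.float64(74.90913791702215)) (np.float64(173.85819819070466), np.float64(-78.54592858564207)) inner (np.float64(152.22217781850446), np.float64(74.79140385548543)) (np.float64(153.04537525575844), np.float64(-78.94480012312751))
134.30115752770956
135.76873812183175
```

The left corner touches the stop, but the right one lags by about 2 mm (tolerance 5 mm). I'll square it with one slow push, slightly off-centre to the right.

```bash
python3 - <<'E'
from h import *
Y=np.radians(135.6); U=np.array([np.cos(Y),np.sin(Y),0]); V=np.array([-U[1],U[0],0])
tail=np.array([675.2,-20.1,0])-0.5*V
p=lambda d,l,z: tail+d*U+l*V+[0,0,z]
robot.move_linear(p(25,0,36),speed=60)
robot.move_linear(p(25,-11,36),speed=60)
r=robot.move_linear(p(48,-11,36),speed=15,f_stop=22)
print(r,(robot.current_tcp_pos()-tail)@U,robot.current_contact_force(),robot.current_t())
robot.move_linear(p(10,-11,36),speed=80)
robot.move_linear(p(-5,0,36),speed=80)
robot.move_linear(p(-5,0,230),speed=120)
robot.move_linear(p(-60,0,300),speed=120)
robot.sleep(.5)
print(robot.current_tcp_pos(),robot.current_t())
snap('scene','scene5');snap('side','side5')
for c,(x0,y0,x1,y1) in {'side5':(280,340,400,430),'scene5':(400,200,470,290)}.items():
    a=cv2.imread(f'pics/{c}.png')[y0:y1,x0:x1]
    cv2.imwrite(f'pics/{c}z.png',cv2.resize(a,None,fx=6,fy=6,interpolation=cv2.INTER_CUBIC))
E
```

```text
True 32.58937531424758 [ 0.93 -0.87  1.26] 14.2167
[718.35 -61.62 299.96] 18.2
```

View pics/side5z.png

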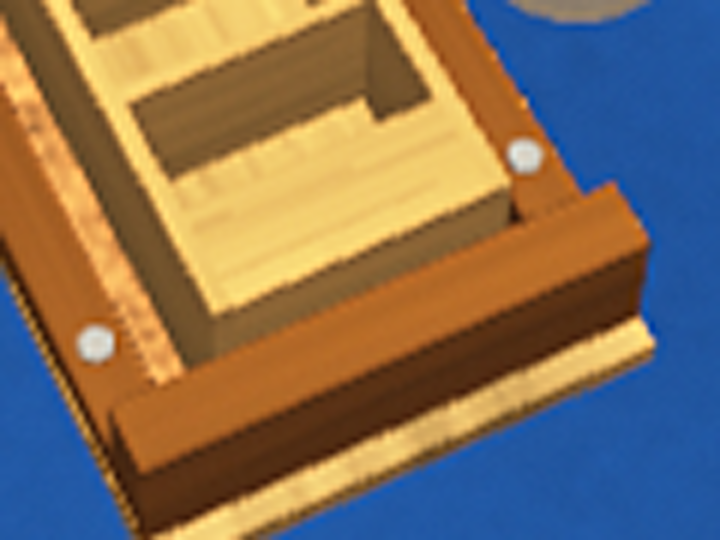

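View pics/scene5z.png

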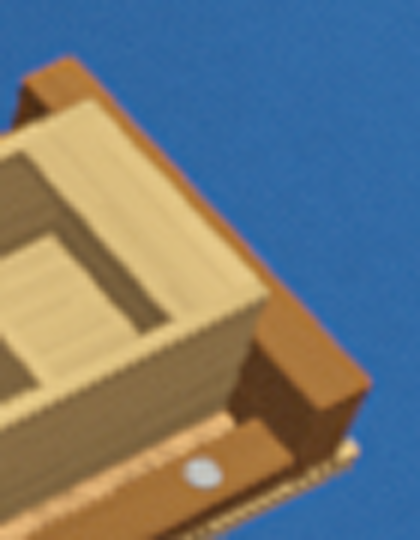

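View pics/side5.png

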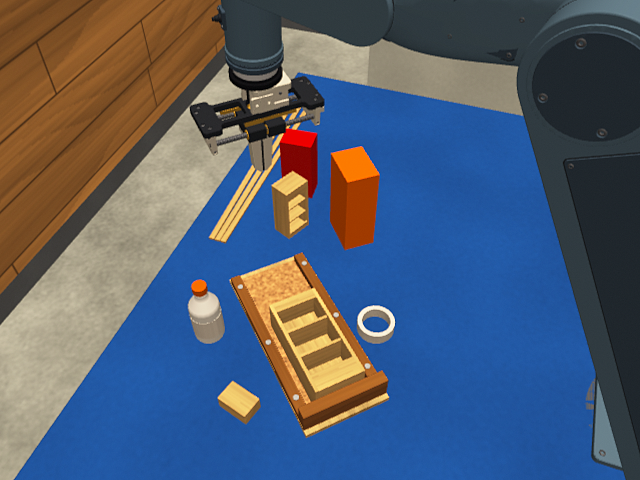

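The pictures agree: left corner at the stop, right about 2 mm short, within tolerance. Time is left, so I'll make one firmer push to widen the margin.

```bash
python3 - <<'E'
from h import *
Y=np.radians(135.6); U=np.array([np.cos(Y),np.sin(Y),0]); V=np.array([-U[1],U[0],0])
tail=np.array([675.2,-20.1,0])-0.5*V
p=lambda d,l,z: tail+d*U+l*V+[0,0,z]
robot.move_linear(p(-5,0,230),speed=200)
robot.move_linear(p(-5,0,36),speed=150)
robot.move_linear(p(25,-11,36),speed=80)
for k in (31,32,33,34,35,36,37):
    r=robot.move_linear(p(k,-11,36),speed=15,f_stop=30)
    print(k,r,(robot.current_tcp_pos()-tail)@U,robot.current_contact_force()@U,robot.current_t())
    if r or abs(robot.current_contact_force()@U)>25: break
robot.move_linear(p(10,-11,36),speed=80)
robot.move_linear(p(-5,0,36),speed=80)
robot.move_linear(p(-5,0,230),speed=150)
robot.move_linear(p(-60,0,300),speed=150)
robot.sleep(.3)
print(robot.current_tcp_pos(),robot.current_t())
snap('scene','scene6');snap('side','side6')
for c,(x0,y0,x1,y1) in {'side6':(280,340,400,430),'scene6':(400,200,470,290)}.items():
    a=cv2.imread(f'pics/{c}.png')[y0:y1,x0:x1]
    cv2.imwrite(f'pics/{c}z.png',cv2.resize(a,None,fx=6,fy=6,interpolation=cv2.INTER_CUBIC))
E
```

```text
31 False 30.946667046124567 -0.3843673668230134 21.4333
32 False 31.996694675243546 0.5727047416148605 21.6833
33 False 32.523459533488015 -1.624373702081162 21.9333
34 False 32.56413389087697 -5.251571568868379 22.1833
35 False 32.59278009636801 -7.140295737863376 22.4333
36 False 32.62455806422921 -8.725220710967807 22.6833
37 False 32.617836370886174 -11.150304162907307 22.9333
[718.05 -61.28 299.58] 26.2917
```

View pics/side6z.png

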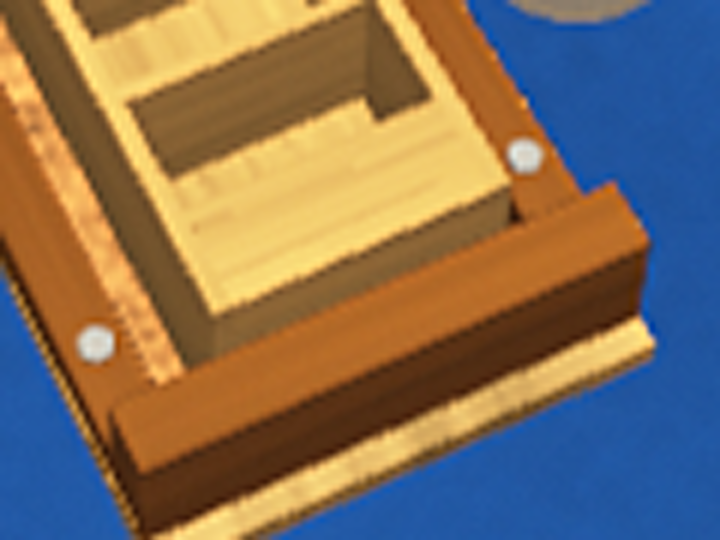

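View pics/scene6.png

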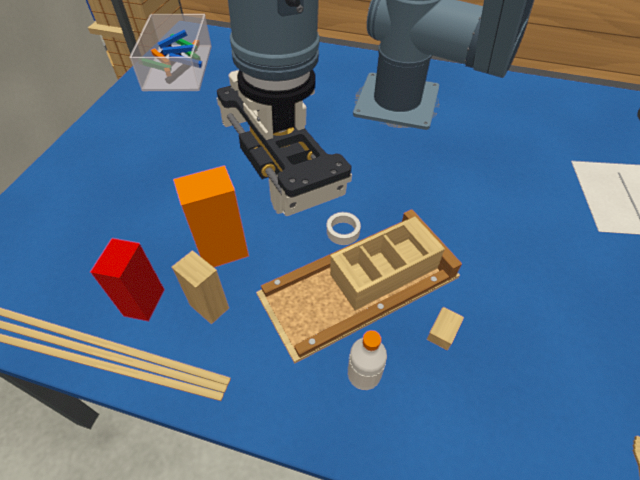

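A steady 11 N off-centre push no longer moves or turns it, so it is seated against the stop. The fingers are clear and the bystanders haven't moved, so I'm handing in.

```bash
python3 -c "
from bench import robot
robot.hand_in();print(robot.current_t())"
```

```text
the job is handed in; nothing more can be done
the job is handed in; nothing more can be done
```

I tipped the section onto its back by pushing the top strip with the shut fingers. Then I lowered the fingers behind its bottom end, pushed it along the jig to the stop, backed off and handed in at about 26 s of the 48 s. No verdict was reported.

**Last checks:**
- **Position:** the final pictures show it lying between the rails with its open front up. A steady push of 11 N on its end no longer moved it. The glue bottle, offcut and tape look to be where they started, and the fingers were well clear.
- **Disagreement:** the image measurement after the first pushes put the left top corner at the stop's face. The right corner was about 1–2.5 mm short, with the section about 1.4° off square. Two later pushes, slightly off-centre to square it, changed nothing visible. So this is either measurement error or a small gap that remains; both are inside the 5 mm limit.
- **Force stop:** the guarded pushes all stopped on their 18–22 N limit. Each time, the force read afterwards was only 1–3 N, so I also relied on position and pictures.

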